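# Refit the dial knob on the bag sealer's timer

### The arm

A 6-joint arm with a two-finger parallel gripper is mounted at the origin on a cart in front of the work surface, level with it; the furniture and walls round the work are solid. World frame = base frame: x ahead of the robot, y to its left, z up, the work surface at z = 0. Lengths are in mm, angles in degrees, forces in N, time in s.
With the tool pointing down it reaches from about 350 to 850 mm from the base axis. Payload 8.1 kg.
Tool frame: the origin (TCP) lies midway between the tips of the shut fingers; the grasp point (between the pads) lies 19 mm behind it; z points along the fingers, y is the line along which they close (so a half turn about z gives the same grasp; the last joint's range is limited). The gripper opens to 85 mm and grips with 20 to 120 N. Pads are 22 mm wide; open, the fingers measure 114 mm over their backs; the gripper's body (76 mm by 85 mm) begins 54 mm behind the grasp point. The pads swing forward as they close: fully open they stand 13 mm farther back than shut.
Start: joints at [63.575, 7.471, 85.268, -0, 87.261, -4.893], TCP at [220.189, 558.142, 231.292] pointing down, gripper open.
Joint ranges: [-169.43, 169.43], [-51.17, 129.36], [1.28, 143.12], [-76.62, 256.62], [0, 156.53], [-152.29, 152.29]. Speed limits (degrees/s): [136.94, 136.94, 159.86, 180, 180, 180].

### API

Orientations are given as [roll, pitch, yaw] about the fixed x, y, z axes, in that order (R = Rz(yaw) Ry(pitch) Rx(roll)).
In Python, from bench import sense, snapshot, camera_params, hand_in, masks_of, pinpoint gives the robot as it stands.
- The arm moves only by the tool step_arm, never from a script. Its argument "targets" is a list of rows, each an object with "angular": the turn, a rotation vector about the tool's x, y, z scaled (see below), a list of three; "dp": the shift along the tool's x, y, z scaled (see below), a list of three; "fingers": the closure, from 0 (fully open) to 1 (shut). A call has exactly 8 rows; each row is the pose to reach, as a shift and turn from the pose commanded when the call began, along the tool's axes at that moment, turning the shorter way round; what a row does not reach only later rows make up. The controller multiplies each number of a shift by 0.2 m and each number of a turn by 180 degrees. A row lasts 1/8 s, in which the tool goes at most 62.5 mm and 10.7 degrees, less where a joint would pass 70% of its speed; a pose out of reach is approached as far as the arm can. A call with a number of a shift or a turn outside -1 to 1 is refused whole. A call with a gripper value outside its range is refused whole. The fingers move at their own pace and stop on an object; "newtons" is the grip in N (left out, the last holds). Time passes only in rows, so rows that repeat a pose let the fingers close, or fill a call up. It gives the time, the measured TCP pose, the force, the opening and the grip force at its end, in the units of the state.
- sense(): the state, without advancing time (a new reading comes with each control period).
- snapshot(name): name is "scene" or "top" or "wrist"; returns the picture (480x640x3 uint8, blue, green, red); there is no depth.
- camera_params(name): a dict with "vfov" (degrees; the focal length in pixels is half the picture's height over the tangent of half this angle, whatever the lens; pixels are square), "cx", "cy" (the principal point, pixels), "R" (3x3) and "t" (3): a world point X has camera coordinates R X + t. Camera axes: x right, y down, z forward; pixel columns grow to the right and rows downward; lengths in mm; the calibration is good to about 2 mm. A picture is of the moment at which its call begins: read the wrist's pose just before it. camera_params takes no time and is no camera call; for the wrist camera it gives the pose at the moment of the call.
- hand_in(): hands the job in; it is judged then, once.
Trained networks look in the newest picture that a camera, given by its name, has taken for a name from the list of things; names that differ only in an ending like _2 or _b are one class to them, and where a whole thing is asked for, a point or a joint stands for the part that bears it (a point fixed in the world has none). Each returns a list of dicts, best first, with "conf" (0 to 1); they miss things now and then, are a little off and sometimes report something else, mostly with a low value. They report only what shows in the picture. A call takes as long as a camera call. They do not tell look-alikes from the thing itself.
- masks_of(camera, label): "pixels" (480x640 bool, what is visible of it) and "at" ([column, row] in pixels, amid what is visible of it).
- pinpoint(camera, label): "at" ([column, row] in pixels: a listed point, or the origin of a listed thing).
The state is a dict: "time": time; "joint_pos": joint angles; "qd": joint speeds; "joint_efforts": joint torques, N m; "tool_pos": TCP position; "tcp_rot": TCP orientation; "ft_force": force on the tool from outside, world axes, zero at the start; "wrist_torque": the same for the moment, N m; "finger_gap": finger opening in mm; "grip_force": force on a finger pad.
Only numpy, scipy, OpenCV 4.12 (cv2) and the standard library are available. Lean on these libraries where they do the work, as an engineer would, in place of code of your own. Each camera call takes 0.05 s, during which the arm holds its last target. There are 200 camera calls.

### The job

The dial knob has come off the bag sealer's timer unit. Pick it up, line its bore up by feel with the flat of the D-shaped shaft and press it straight down until it snaps fully home, without forcing it; then turn the fitted knob clockwise until its pointer faces the red marker and let go. Leave the other things on the table where they are.

Things in the scene. Friction and masses are not known exactly. Their poses are not given: they have to be found in the camera images.
- knob: Loose black dial knob, 60 g, standing upright on the table. Origin: centre of its underside, z up. Round skirt 45 mm across, 22 mm high; centred on it a wing grip 44 mm long (along x), 14 mm thick (along y), 22 to 41 mm above the underside: grip it across y. A white pointer line marks the +x end of the wing.
- bore (a point): Mouth of the knob's D bore, centre of the underside, axes as the knob's. The bore is 19.5 mm deep along z; its flat is on the pointer (+x) side, 3.0 mm from the axis; the wall opposite the flat is 6.5 mm, the side walls 6.75 mm from the axis. So it clears the shaft by 0.5 to 0.75 mm all round, with about 0.1 to 0.15 rad of play.
- pointer (a point): End of the knob's pointer: point on the +x end of the wing, 22 mm from the knob's axis, 30 mm above its underside. Axes as the knob's.
- timer: Timer unit, fixed: grey steel case 115 (x) x 150 (y) x 52 mm high, origin at the centre of its underside, z up. Round black dial plate, 88 mm across, on top. A rocker switch and a lamp stand beside it at y = -52 mm.
- dial (a point): Centre of the dial plate's top face, on the shaft's axis, 54 mm above the table. Axes as the timer's: x points to the long white zero tick, y 90 degrees anticlockwise of it. The shaft turns stiffly (0.05 N m) between stops 1.3 rad anticlockwise and 1.7 rad clockwise of the tick; the knob rubs round on its tip without turning it.
- shaft_tip (a point): Centre of the brass shaft's tip, 24 mm above the dial plate; axes as the timer's, NOT turned with the shaft. D section 12 mm across, flat 2.5 mm from the axis; over the last 2 mm the round side narrows by 1.5 mm, the flat by 0.25 mm. The flat looks where the pointer will look: not reported; well off the zero tick, but at most 0.85 rad (49 degrees) from it. See or feel it.
- seat (a point): Top of the steel collar (19 mm across) at the shaft's foot, 6 mm above the dial plate: the knob's underside rests here when it is home. Shaft and collar are sprung: they give way downward up to 5 mm, from 2 N to 6 N, then stop hard, and come up again, also into the bore when the flats come into line. A push of 25 N is plenty; 60 N of contact force, wedging included, breaks it.
- catch (a point): Where the spring catch begins: height of the knob's underside, with the shaft up, when it meets the two spring balls in the shaft (18 mm above the dial plate, 6 mm below the tip). Down to here the lined-up knob slides freely; past it about 10 to 15 N snap it over the balls, which then pull it down to the collar.
- marker: Red setting marker clipped to the dial plate, fixed, 14 x 5 x 3 mm, 30 to 44 mm from the shaft's axis. Origin on the shaft's axis at the height of the dial plate's top; its x axis points from there to the marker (0.4 to 0.6 rad clockwise of the zero tick).
- stapler: Red stapler lying behind the work, 130 mm long, loose; to be left alone. Origin at the centre of its underside.
- label_roll: White roll of stickers, 64 mm across, 38 mm high, loose; to be left alone. Origin at the centre of its underside.
- marker_red: Pen-like marker with a red cap, 132 mm long, loose; to be left alone. Origin at the centre of its underside.
- card_box: Card box with a dark lid, 58 x 96 x 31 mm, loose; to be left alone. Origin at the centre of its underside.
Mind the look-alikes: they are no part of the job. Of the things like the knob, leave any that is green, pink or turquoise; of the rest the smaller one is meant.

How it is judged (in metres and radians):
On the way, in this order (a step that is already met when the one before it is completed fails the run):
1. the knob is snapped fully home on the shaft (underside within 2 mm of the collar) (z of knob in the frame of dial below 0.008 m and horizontal distance between knob and dial below 0.0025 m and angle between knob's own z axis and vertical below 0.1 rad), for 0.2 s.
2. the fitted knob is turned until its pointer faces the red marker (within 8 degrees) (z of knob in the frame of dial below 0.008 m and angle between the x axis of knob and the x axis of marker, either way round below 0.14 rad and x of pointer in the frame of marker above 0.015 m), for 0.1 s.
At the end, for the whole second after the job is handed in: The knob sits on the shaft snapped home (underside within 2 mm of the collar, centred within 2.5 mm, upright within 0.1 rad), its pointer within 0.14 rad of the red marker, at rest (all of step 2 and z of knob in the frame of dial above 0.004 m and horizontal distance between knob and dial below 0.0025 m and angle between knob's own z axis and vertical below 0.1 rad and linear speed of knob below 0.02 m/s); the robot touches nothing.
It fails at once if the knob is forced: more than 60 N of contact force between knob and timer unit (contact force between knob and timer above 60 N).
It fails at once if a bystander is moved by more than 30 mm (distance of any of stapler, label_roll, marker_red, card_box from where it was at the start of the episode above 0.03 m).
It also fails if it takes over 64 s, if anything falls off the work surface, if the arm or the gripper's body presses on something with over 40 N, if the wrist force passes 120 N, or if a joint passes its speed limit or range.

## Working session

There is one attempt and no reset: what is moved stays moved. The work goes in short steps, Python scripts to look and compute and a tool call to move; the robot and the scene stay as the last step left them, time stands still between calls to the robot, and variables do not carry over. Pictures are saved under pics/ and viewed, at most 10 in all, crops included, and the job is handed in when it is done.

Besides the shell and the picture viewer there is one more tool, called after "Emit:" in YAML: its name, and indented under it one key for each argument. step_arm: Moves the arm, as the interface text tells. Its arguments: {"type":"object","properties":{"targets":{"type":"array","items":{"type":"object","properties":{"angular":{"type":"array","items":{"type":"number","minimum":-1,"maximum":1}},"dp":{"type":"array","items":{"type":"number","minimum":-1,"maximum":1}},"fingers":{"type":"number"}}}},"newtons":{"type":"number"}},"required":["targets"]}

```bash
mkdir -p pics
cat > h.py <<'E'
import numpy as np, cv2
from bench import *
def cam(n):
    p=camera_params(n); f=240/np.tan(np.radians(p['vfov'])/2)
    return f,p['cx'],p['cy'],np.array(p['R']),np.array(p['t'])
def ray(n,uv,z,c=None):
    f,cx,cy,R,t=c or cam(n)
    o=-R.T@t; d=R.T@np.array([(uv[0]-cx)/f,(uv[1]-cy)/f,1])
    return o+d*(z-o[2])/d[2]
def proj(n,X,c=None):
    f,cx,cy,R,t=c or cam(n); q=R@np.array(X)+t
    return q[0]/q[2]*f+cx,q[1]/q[2]*f+cy
E
python3 - <<'E'
from h import *
a={n:snapshot(n) for n in('top','scene')}
for n in a: cv2.imwrite(f'pics/{n}1.png',a[n])
cv2.imwrite('pics/both.png',cv2.resize(np.vstack([a['top'],a['scene']]),(450,675))[:600]) if 0 else None
s=sense(); print(s)
Z=dict(knob=20,bore=0,dial=54,shaft_tip=78,marker=54,pointer=30,seat=60,timer=0)
for n in a:
  print(n,cam(n)[0])
  for l in Z:
    for r in pinpoint(n,l)[:4]: print(n,l,round(r['conf'],2),np.round(r['at'],1),np.round(ray(n,r['at'],Z[l]),1))
  for r in masks_of(n,'knob')[:4]: print(n,'mask knob',round(r['conf'],2),r['at'],r['pixels'].sum(), cv2.mean(a[n],r['pixels'].astype(np.uint8))[:3])
print(sense()['time'])
E
```

```text
{'time': 0.1, 'joint_pos': array([ 6.35754961e+01,  7.51329408e+00,  8.53232015e+01,  2.24246155e-03,
        8.72615802e+01, -4.89464988e+00]), 'qd': array([-0.09813284, -0.08892341, -0.16531317,  0.06482525, -0.01714233,
       -0.06406159]), 'joint_efforts': array([ 1.11344641e-04, -5.70958507e+01, -5.01936400e+01, -3.15806647e-04,
        8.06795986e-03, -1.35955844e-05]), 'tool_pos': array([219.95094547, 557.69642807, 230.32158184]), 'tcp_rot': array([-1.79902473e+02, -1.05997511e-02,  1.58470028e+02]), 'ft_force': array([-0.97931201, -0.76713987, -0.52917903]), 'wrist_torque': array([-0.0070204,  0.0023083,  0.0738359]), 'grip_force': 0.0, 'finger_gap': 85.01169148169177}
top 526.7551971536528
top knob 0.96 [185.6 136.8] [721.4 351.4  20. ]
top knob 0.81 [234.3 270.4] [409.2 241.3  20. ]
top knob 0.71 [193. 256.] [444.2 333.9  20. ]
top knob 0.64 [437.8 260. ] [ 420.2 -217.4   20. ]
top bore 0.89 [190.8 260.3] [436.3 343.7   0. ]
top bore 0.87 [211.5 313.7] [314.  296.7   0. ]
top bore 0.82 [437.5 260.1] [ 421.5 -221.2    0. ]
top bore 0.8 [239.  271.8] [407.  233.8   0. ]
top 
[... 1323 characters left out ...]
nter 0.6 [286.1 180.6] [719.1 379.8  30. ]
scene pointer 0.53 [384.5 327.3] [ 402.5 -211.9   30. ]
scene pointer 0.51 [262.2 244. ] [444.1 225.7  30. ]
scene seat 0.67 [268.9 200.8] [575.9 319.5  60. ]
scene seat 0.27 [251.  259.1] [355.9 180.7  60. ]
scene timer 0.58 [274.5 220. ] [573.6 299.1   0. ]
scene mask knob 0.84 [251.0, 251.3] 246 (70.72357723577237, 76.41869918699187, 81.27235772357724)
scene mask knob 0.7 [393.9, 328.6] 352 (167.5255681818182, 151.13352272727272, 218.54829545454547)
scene mask knob 0.57 [232.2, 233.1] 440 (58.94318181818181, 63.459090909090904, 67.81590909090909)
scene mask knob 0.55 [293.3, 185.3] 345 (158.04927536231884, 165.1014492753623, 99.2463768115942)
1.0
```

View pics/top1.png

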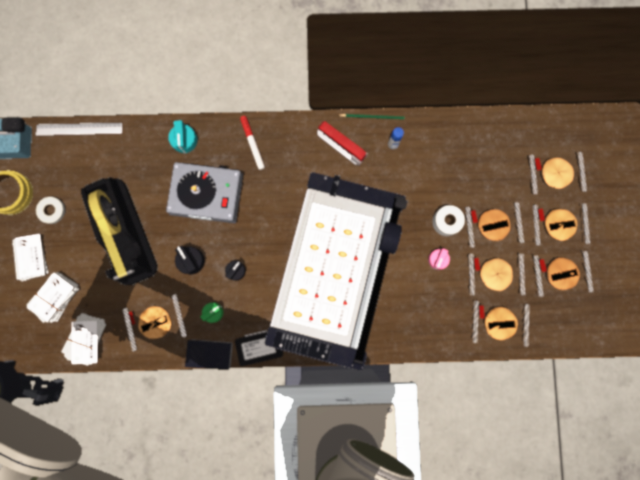

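Run:
```python
import cv2,numpy as np
a=cv2.imread('pics/top1.png')[120:340,80:300];b=cv2.imread('pics/scene1.png')[130:330,180:400]
c=np.hstack([cv2.resize(a,(400,400),interpolation=2),cv2.resize(b,(400,400),interpolation=2)])
cv2.imwrite('pics/c1.png',c)
from scipy.spatial.transform import Rotation as R
print(R.from_euler('xyz',[180,0,158.47],degrees=True).as_matrix().round(3))
```

```text
[[-0.93   0.367  0.   ]
 [ 0.367  0.93   0.   ]
 [ 0.     0.    -1.   ]]
```

View pics/c1.png

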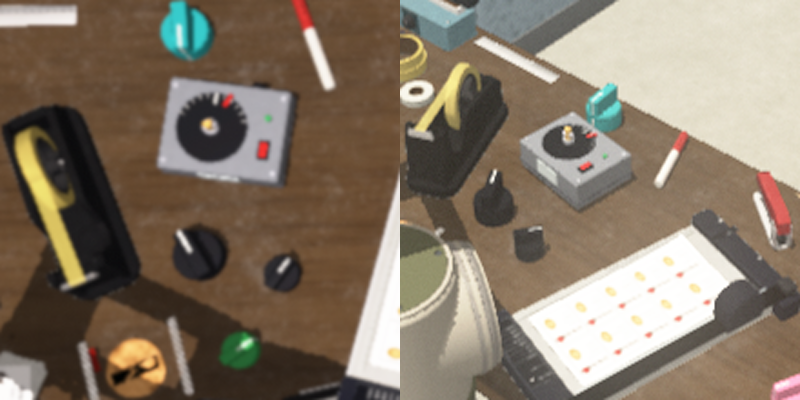

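The picture shows these knob-like things in the top view: turquoise (183,137), large black (189,257), small black (234,269), green (211,313) and pink (439,259). By the description the small black one at (234,269) is the knob. The crop confirms it: it's black, smaller than its black neighbour, and its pointer looks up and to the right. The timer is at (197,190), with the red marker just clockwise of its zero tick.

Emit:
step_arm:
  targets:
    - {"dp":[-0.25,-0.19,-0.1],"fingers":0}
    - {"dp":[-0.5,-0.38,-0.1],"fingers":0}
    - {"dp":[-0.75,-0.57,-0.1],"fingers":0}
    - {"dp":[-0.98,-0.76,-0.1],"fingers":0}
    - {"dp":[-0.98,-0.76,-0.1],"fingers":0}
    - {"dp":[-0.98,-0.76,-0.1],"fingers":0}
    - {"dp":[-0.98,-0.76,-0.1],"fingers":0}
    - {"dp":[-0.98,-0.76,-0.1],"fingers":0}
  newtons: 30

```text
validation failed for argument at $.ta...
```

Emit:
step_arm:
  targets:
    - {"dp":[-0.25,-0.19,0],"angular":[0,0,0.03],"fingers":0}
    - {"dp":[-0.48,-0.37,0],"angular":[0,0,0.06],"fingers":0}
    - {"dp":[-0.48,-0.37,0.1],"angular":[0,0,0.1],"fingers":0}
    - {"dp":[-0.48,-0.37,0.2],"angular":[0,0,0.1],"fingers":0}
    - {"dp":[-0.48,-0.37,0.2],"angular":[0,0,0.1],"fingers":0}
    - {"dp":[-0.48,-0.37,0.2],"angular":[0,0,0.1],"fingers":0}
    - {"dp":[-0.48,-0.37,0.2],"angular":[0,0,0.1],"fingers":0}
    - {"dp":[-0.48,-0.37,0.2],"angular":[0,0,0.1],"fingers":0}

```text
time: 2.0
tool_pos: [282.4, 454.6, 192.0]
tcp_rot: [179.9, -0.0, 140.5]
ft_force: [0.6, 0.3, -1.0]
finger_gap: 85.2
grip_force: 0.0
```

Run:
```python
from h import *
s=sense(); print(s['time'],s['tool_pos'],s['tcp_rot'])
c=cam('wrist');a=snapshot('wrist');cv2.imwrite('pics/w1.png',a)
print(-c[3].T@c[4])
for l,z in dict(knob=0,pointer=30,dial=54,shaft_tip=78,marker=54).items():
    for r in pinpoint('wrist',l)[:4]: print(l,round(r['conf'],2),np.round(r['at'],1),np.round(ray('',r['at'],z,c),1))
```

```text
2.0 [282.39673938 454.61419274 191.98019588] [ 1.79937165e+02 -2.14852644e-04  1.40521045e+02]
[221.92824096 505.01339568 333.60797003]
knob 0.9 [222.7 332.1] [318.8 296.1   0. ]
knob 0.78 [247.3 417.7] [412.2 242.6   0. ]
knob 0.78 [333.5 382.2] [435.9 343.7  -0. ]
pointer 0.86 [363.6 421.2] [471.7 352.1  30. ]
pointer 0.71 [209.9 371.1] [332.7 276.2  30. ]
pointer 0.6 [242.5 458.2] [429.9 227.   30. ]
```

View pics/w1.png

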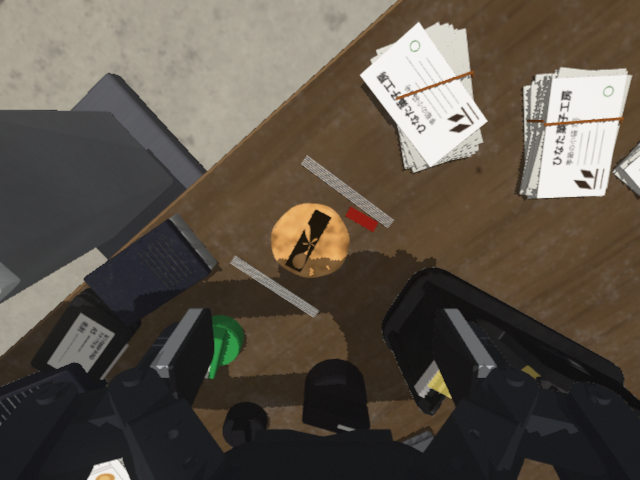

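The picture shows the green knob at (225,340), my small black knob at (245,425) and the larger black one at (335,395). The first move was refused, so next I'll move to a spot where the camera sees both the knob and the timer.

Emit:
step_arm:
  targets:
    - {"dp":[-0.3,0.02,0],"angular":[0,0,0],"fingers":0}
    - {"dp":[-0.6,0.04,0],"angular":[0,0,0],"fingers":0}
    - {"dp":[-0.8,0.06,0],"angular":[0,0,0],"fingers":0}
    - {"dp":[-1,0.08,0],"angular":[0,0,0],"fingers":0}
    - {"dp":[-1,0.08,0],"angular":[0,0,0],"fingers":0}
    - {"dp":[-1,0.08,0],"angular":[0,0,0],"fingers":0}
    - {"dp":[-1,0.08,0],"angular":[0,0,0],"fingers":0}
    - {"dp":[-1,0.08,0],"angular":[0,0,0],"fingers":0}
  newtons: 30

```text
time: 3.3
tool_pos: [446.0, 339.8, 191.3]
tcp_rot: [180.0, -0.0, 140.5]
ft_force: [-0.1, -0.7, -0.4]
finger_gap: 85.4
grip_force: 0.0
```

Emit:
step_arm:
  targets:
    - {"dp":[-0.3,0,0],"angular":[0,0,0],"fingers":0}
    - {"dp":[-0.6,0,0],"angular":[0,0,0],"fingers":0}
    - {"dp":[-0.8,0,0],"angular":[0,0,0],"fingers":0}
    - {"dp":[-0.9,0,0],"angular":[0,0,0],"fingers":0}
    - {"dp":[-0.9,0,0],"angular":[0,0,0],"fingers":0}
    - {"dp":[-0.9,0,0],"angular":[0,0,0],"fingers":0}
    - {"dp":[-0.9,0,0],"angular":[0,0,0],"fingers":0}
    - {"dp":[-0.9,0,0],"angular":[0,0,0],"fingers":0}

```text
time: 4.3
tool_pos: [585.0, 225.4, 191.5]
tcp_rot: [180.0, 0.0, 140.5]
ft_force: [-0.5, 0.3, 0.1]
finger_gap: 85.0
grip_force: 0.0
```

Run:
```python
from h import *
s=sense(); print(s['time'],s['tool_pos'],s['tcp_rot'])
c=cam('wrist');a=snapshot('wrist');cv2.imwrite('pics/w2.png',a);np.save('c2.npy',np.array(c,dtype=object),allow_pickle=True)
print(-c[3].T@c[4],c[0])
for l,z in dict(knob=0,pointer=30,dial=54,shaft_tip=78,marker=54,seat=60).items():
    for r in pinpoint('wrist',l)[:3]: print(l,round(r['conf'],2),np.round(r['at'],1),np.round(ray('',r['at'],z,c),1))
```

```text
4.3 [585.02442386 225.41525445 191.47260893] [1.79989412e+02 1.62933053e-03 1.40543750e+02]
[524.63311018 275.88371295 333.1197864 ] 381.4829246884106
knob 0.83 [194.6  29.6] [412.9 238.4   0. ]
knob 0.65 [532.7 227.4] [722.2 360.9   0. ]
pointer 0.91 [183.3  51.4] [427.7 225.5  30. ]
pointer 0.62 [537.  215.4] [697.6 361.2  30. ]
dial 0.67 [426.6 148.4] [590.1 318.3  54. ]
shaft_tip 0.96 [439. 153.] [592.1 319.2  78. ]
seat 0.84 [429.5 151.9] [592.  317.6  60. ]
```

View pics/w2.png

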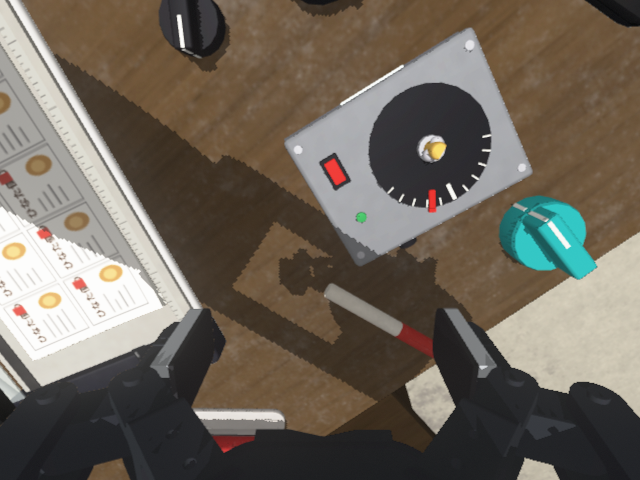

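The picture shows the knob at (190,22) with its pointer line running from (180,15) to (183,48). The dial is centred near (430,146), with the red marker at (432,200), the zero tick at (451,191) and the brass shaft tip at (438,149). I'll crop the shaft and the knob to measure their angles.

Run:
```python
from h import *
c=tuple(np.load('c2.npy',allow_pickle=True)); a=cv2.imread('pics/w2.png')
k=cv2.resize(a[0:66,155:230],(400,352),interpolation=cv2.INTER_CUBIC)
s=cv2.resize(a[126:170,410:460],(400,352),interpolation=cv2.INTER_CUBIC)
cv2.imwrite('pics/c2.png',np.hstack([k,s]))
hsv=cv2.cvtColor(a,cv2.COLOR_BGR2HSV)
# dial ellipse
m=(a.max(2)<70).astype(np.uint8); m[:, :365]=0;m[:,500:]=0;m[:75]=0;m[215:]=0
n,l,st,ce=cv2.connectedComponentsWithStats(m); i=1+np.argmax(st[1:,4])
ct=max(cv2.findContours((l==i).astype(np.uint8),0,2)[0],key=cv2.contourArea); e=cv2.fitEllipse(cv2.convexHull(ct)); print('dial',e, D:=ray('',e[0],54,c))
def red(x0,x1,y0,y1,f,z):
    mm=np.zeros(a.shape[:2],bool); mm[y0:y1,x0:x1]=f[y0:y1,x0:x1]; p=np.argwhere(mm)[:,::-1].astype(float)
    P=np.array([ray('',q,z,c)[:2] for q in p]); mu=P.mean(0); w,v=np.linalg.eigh(np.cov((P-mu).T)); v=v[:,1]
    return mu,v,len(p)
R_=(hsv[...,1]>150)&(hsv[...,2]>100)&((hsv[...,0]<8)|(hsv[...,0]>172))
W=(hsv[...,1]<60)&(hsv[...,2]>150)
for nm,r in dict(marker=red(420,445,180,220,R_,56),tick=red(443,460,180,203,W,54)).items():
    d=r[0]-D[:2]; print(nm,r,'ang from dial',np.degrees(np.arctan2(d[1],d[0])),np.hypot(*d))
r=red(172,192,8,55,W,41); print('ptr',r,np.degrees(np.arctan2(r[1][1],r[1][0])))
```

```text
dial ((429.3886413574219, 144.50572204589844), (117.14643096923828, 127.81810760498047), 39.30400466918945) [589.10765692 321.36288909  54.        ]
marker (array([622.86478763, 299.65252335]), array([-0.84306787,  0.53780719]), 166) ang from dial -32.746457724406326 40.13581760031426
tick (array([629.1173102 , 314.44145048]), array([-0.99336954,  0.11496501]), 110) ang from dial -9.814699633702745 40.60392429044826
ptr (array([421.35126918, 234.72030077]), array([-0.78718869,  0.61671222]), 149) 141.9235611761303
```

View pics/c2.png

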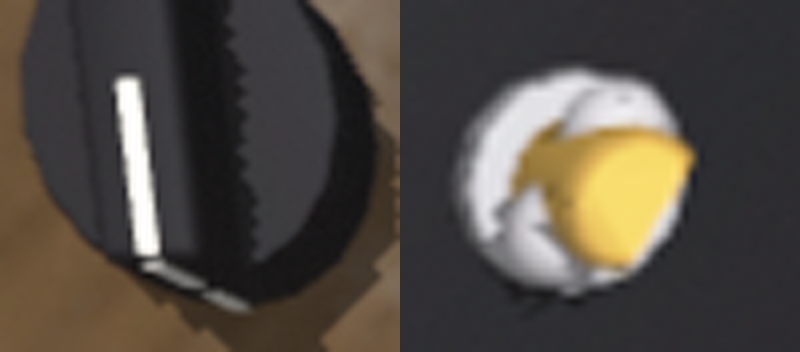

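Run:
```python
from h import *
c=tuple(np.load('c2.npy',allow_pickle=True))
A=ray('',(446.6,145.4),76,c);B=ray('',(438.75,159.5),76,c);M=(A+B)/2;d=B-A
n=np.array([-d[1],d[0]]);n/=np.hypot(*n); 
print(A,B,np.hypot(*d[:2]),n,np.degrees(np.arctan2(n[1],n[0])), 'centre',M[:2]-2.5*n*np.sign(n[0]))
# collar: centre of white disc crop (575,180)
print('collar',ray('',((572-400)/8+410,180/8+126),60,c))
# knob pointer line ends top face z=41
p=ray('',(127/5.333+155,78/5.333),41,c);q=ray('',(147/5.333+155,257/5.333),41,c);print('ptr',p,q,np.degrees(np.arctan2(*(q-p)[1::-1])),'centre',q[:2]-22*(q-p)[:2]/np.hypot(*(q-p)[:2]))
```

```text
[591.69238098 326.189363    76.        ] [596.01119028 317.05504128  76.        ] 10.10385801877559 [0.90404296 0.42744161] 25.305307238218106 centre [591.59167823 320.55359813]
collar [590.91346709 319.9757073   60.        ]
ptr [413.48684385 241.27876388  41.        ] [429.5042303  228.35973919  41.        ] -38.888348987201276 centre [412.38007209 242.17144457]
```

Shaft centre is about (591,320), with its flat looking at about +25° and the marker at about −32.6°. The knob is at (412,241) with its pointer at −39.5°. I'll pick it up now.

Emit:
step_arm:
  targets:
    - {"dp":[0.2,-0.14,0],"angular":[0,0,0],"fingers":0}
    - {"dp":[0.45,-0.31,0],"angular":[0,0,0],"fingers":0}
    - {"dp":[0.65,-0.45,0],"angular":[0,0,0],"fingers":0.2}
    - {"dp":[0.716,-0.489,0.1],"angular":[0,0,0],"fingers":0.3}
    - {"dp":[0.716,-0.489,0.3],"angular":[0,0,0],"fingers":0.3}
    - {"dp":[0.716,-0.489,0.5],"angular":[0,0,0],"fingers":0.3}
    - {"dp":[0.716,-0.489,0.6],"angular":[0,0,0],"fingers":0.3}
    - {"dp":[0.716,-0.489,0.6],"angular":[0,0,0],"fingers":0.3}
  newtons: 40

```text
time: 5.65
tool_pos: [411.4, 239.5, 69.6]
tcp_rot: [-179.8, -0.1, 140.5]
ft_force: [0.5, -0.2, 0.5]
finger_gap: 59.8
grip_force: 0.0
```

Run:
```python
from h import *
s=sense(); print(s['time'],s['tool_pos'],s['tcp_rot'],s['joint_pos'],s['ft_force'],s['wrist_torque'],s['finger_gap'])
for n in('top','wrist'):
  c=cam(n);a=snapshot(n);cv2.imwrite(f'pics/{n}3.png',a)
  for l,z in dict(knob=0,pointer=30).items():
    for r in pinpoint(n,l)[:5]: print(n,l,round(r['conf'],2),np.round(r['at'],1),np.round(ray('',r['at'],z,c),1))
```

```text
5.65 [411.37827561 239.54133284  69.57666451] [-1.79802013e+02 -9.86611390e-02  1.40462745e+02] [ 2.40372572e+01 -3.37847475e+00  1.13957021e+02  2.57278600e-04
  6.96426607e+01 -2.64257479e+01] [ 0.51066751 -0.2388424   0.50477079] [-0.00371574 -0.04778346 -0.06043746] 59.78250058351083
top knob 0.84 [436.5 258.8] [ 424.6 -219.     0. ]
top knob 0.72 [211.2 311.8] [318.2 297.4   0. ]
top knob 0.69 [184.4 138.9] [723.  359.3   0. ]
top pointer 0.85 [178.4 150.2] [686.9 365.2  30. ]
top pointer 0.71 [435.5 269.6] [ 398.1 -208.9   30. ]
top pointer 0.53 [221.6 307.6] [327.1 268.3  30. ]
wrist knob 0.77 [282.8  56.8] [319.3 293.2   0. ]
wrist knob 0.67 [320.4 249.6] [412.3 241.1   0. ]
wrist pointer 0.93 [264.5 100.7] [332.4 274.4  30. ]
wrist pointer 0.92 [324.4 307.9] [431.2 228.4  30. ]
wrist pointer 0.77 [583.1 205.3] [469.  363.2  30. ]
```

View pics/wrist3.png

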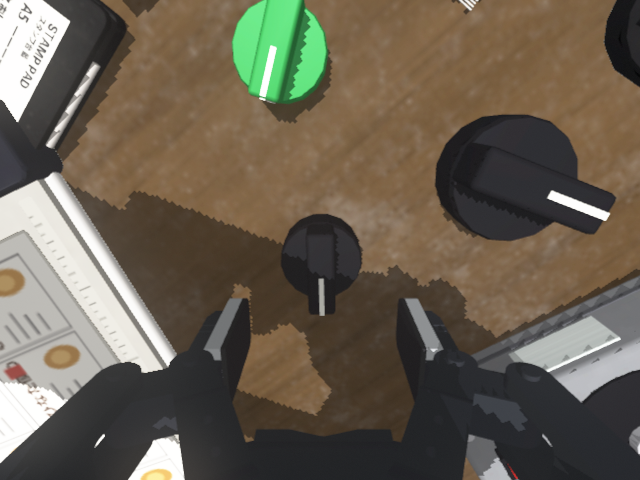

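The picture shows the knob centred between the fingers at (321,255), with its pointer line along the tool axis. Going down to grip.

Emit:
step_arm:
  targets:
    - {"dp":[0,0,0.1],"angular":[0,0,0],"fingers":0.3}
    - {"dp":[0,0,0.18],"angular":[0,0,0],"fingers":0.3}
    - {"dp":[0,0,0.23],"angular":[0,0,0],"fingers":0.3}
    - {"dp":[0,0,0.23],"angular":[0,0,0],"fingers":0.4}
    - {"dp":[0,0,0.23],"angular":[0,0,0],"fingers":0.6}
    - {"dp":[0,0,0.23],"angular":[0,0,0],"fingers":0.8}
    - {"dp":[0,0,0.23],"angular":[0,0,0],"fingers":1}
    - {"dp":[0,0,0.23],"angular":[0,0,0],"fingers":1}
  newtons: 60

```text
time: 6.95
tool_pos: [413.4, 240.5, 26.0]
tcp_rot: [179.9, 0.0, 140.5]
ft_force: [-0.5, -0.6, 4.9]
finger_gap: 12.2
grip_force: 59.8
```

Run:
```python
from h import *
s=sense(); print(s)
```

```text
{'time': 6.95, 'joint_pos': array([ 2.40449238e+01,  5.81057758e-01,  1.15226955e+02,  2.28703087e-03,
        6.41211042e+01, -2.64273605e+01]), 'qd': array([ 0.0074102 ,  0.073775  ,  0.05767838,  0.09333102,  0.02488009,
       -0.06424341]), 'joint_efforts': array([-1.15570324e-01, -4.11053109e+01, -4.09386814e+01, -4.64153057e-02,
       -3.02750710e-01, -1.43676107e-04]), 'tool_pos': array([413.44445561, 240.54520804,  25.99884808]), 'tcp_rot': array([1.79935608e+02, 2.97037159e-02, 1.40471271e+02]), 'ft_force': array([-0.54535494, -0.63103343,  4.89155994]), 'wrist_torque': array([-0.02454033,  0.0623525 ,  0.0288248 ]), 'grip_force': 59.78361189365387, 'finger_gap': 12.150319349035584}
```

Emit:
step_arm:
  targets:
    - {"dp":[0,0,-0.2],"angular":[0,0,0],"fingers":1}
    - {"dp":[0,0,-0.45],"angular":[0,0,-0.05],"fingers":1}
    - {"dp":[-0.05,0.1,-0.55],"angular":[0,0,-0.1],"fingers":1}
    - {"dp":[-0.13,0.26,-0.55],"angular":[0,0,-0.15],"fingers":1}
    - {"dp":[-0.23,0.46,-0.55],"angular":[0,0,-0.2],"fingers":1}
    - {"dp":[-0.33,0.66,-0.55],"angular":[0,0,-0.25],"fingers":1}
    - {"dp":[-0.4,0.82,-0.55],"angular":[0,0,-0.3],"fingers":1}
    - {"dp":[-0.436,0.875,-0.55],"angular":[0,0,-0.36],"fingers":1}

```text
time: 7.95
tool_pos: [592.7, 320.3, 134.3]
tcp_rot: [180.0, -0.0, -154.5]
ft_force: [0.2, 0.1, -0.2]
finger_gap: 12.4
grip_force: 59.0
```

Emit:
step_arm:
  targets:
    - {"dp":[0,0,0],"angular":[0,0,0],"fingers":1}
    - {"dp":[0,0,0],"angular":[0,0,0],"fingers":1}
    - {"dp":[0,0,0],"angular":[0,0,0],"fingers":1}
    - {"dp":[0,0,0],"angular":[0,0,0],"fingers":1}
    - {"dp":[0,0,0],"angular":[0,0,0],"fingers":1}
    - {"dp":[0,0,0],"angular":[0,0,0],"fingers":1}
    - {"dp":[0,0,0],"angular":[0,0,0],"fingers":1}
    - {"dp":[0,0,0],"angular":[0,0,0],"fingers":1}

```text
time: 8.95
tool_pos: [591.5, 319.7, 135.3]
tcp_rot: [180.0, -0.0, -154.8]
ft_force: [-0.3, -0.4, -0.8]
finger_gap: 12.4
grip_force: 59.1
```

Run:
```python
from h import *
s=sense(); print(s)
Zk=s['tool_pos'][2]-26
for n in('top','wrist','scene'):
  c=cam(n);a=snapshot(n);cv2.imwrite(f'pics/{n}4.png',a)
  for l,z in dict(knob=Zk,bore=Zk,pointer=Zk+30,shaft_tip=78,dial=54).items():
    for r in pinpoint(n,l)[:5]: 
       X=ray('',r['at'],z,c)
       if np.hypot(*(X[:2]-s['tool_pos'][:2]))<50: print(n,l,round(r['conf'],2),np.round(r['at'],1),np.round(X,1))
```

```text
{'time': 8.95, 'joint_pos': array([ 2.40240576e+01,  2.18436103e+01,  7.85712961e+01,  4.26776691e-04,
        7.95866281e+01, -9.11815818e+01]), 'qd': array([ 0.09204053,  0.07138015, -0.00728437,  0.05728553,  0.11317292,
       -0.02215635]), 'joint_efforts': array([ 5.58160362e-03, -6.85688853e+01, -4.88787639e+01, -1.80520042e-04,
        3.04908950e-03,  2.57723092e-03]), 'tool_pos': array([591.5442631 , 319.72893397, 135.27367831]), 'tcp_rot': array([ 1.79999549e+02, -1.52558673e-03, -1.54794438e+02]), 'ft_force': array([-0.28055308, -0.40851078, -0.76030301]), 'wrist_torque': array([-0.04442559,  0.06869546,  0.0967964 ]), 'grip_force': 59.051422476768494, 'finger_gap': 12.3772735493942}
top knob 0.49 [193.  189.5] [576.7 312.6 109.3]
top pointer 0.52 [193.3 190.3] [568.3 304.8 139.3]
top shaft_tip 0.67 [194.  192.7] [576.6 318.   78. ]
top dial 0.7 [198.  187.8] [592.7 314.9  54. ]
wrist knob 0.59 [320.5 284.7] [592.1 318.7 109.3]
wrist pointer 0.85 [322.8 359.7] [610.4 328.6 139.3]
wrist pointer 0.63 [310.1 377.3] [620.8 327.4 139.3]
wrist dial 0.9 [322.4 247.3] [592.2 319.7  54. ]
scene knob 0.49 [271.5 186.3] [584.7 313.8 109.3]
scene bore 0.49 [271.9 183.7] [595.2 321.8 109.3]
scene pointer 0.48 [273.1 171.4] [612.3 330.6 139.3]
scene shaft_tip 0.56 [275.1 193.6] [596.1 312.1  78. ]
scene dial 0.82 [274.8 197.6] [604.7 322.7  54. ]
```

View pics/wrist4.png

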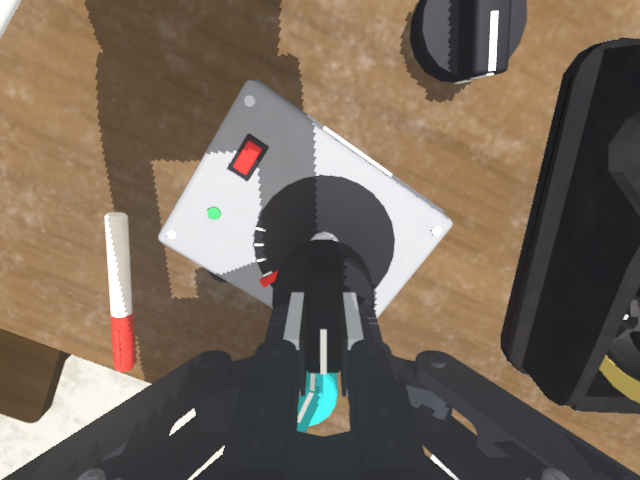

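The picture shows the knob held at (322,270) with its pointer line at (323,330–372). The dial is behind it, with its upper rim running from (254,240) over (325,176) to (395,240). I'll fit the dial rim and the pointer end with the same camera to get the remaining offset.

Run:
```python
from h import *
from scipy.optimize import least_squares as LS
c=cam('wrist');a=cv2.imread('pics/wrist4.png');g=a.max(2).astype(int)
def fit(g,c,ctr,angs,r0=50,r1=85,th=None):
    P=[]
    for t in np.radians(angs):
        rs=np.arange(r0,r1,.5);v=np.array([g[int(round(ctr[1]+r*np.sin(t))),int(round(ctr[0]+r*np.cos(t)))] for r in rs])
        d=np.convolve(v,[1]*4+[-1]*4,'valid');i=d.argmax()
        if d[i]>120: r=rs[i+4]-.25; P.append(ray('',(ctr[0]+r*np.cos(t),ctr[1]+r*np.sin(t)),54,c)[:2])
    P=np.array(P);f=LS(lambda p:np.hypot(*(P-p).T)-44,P.mean(0),loss='soft_l1');f2=LS(lambda p:np.hypot(*(P-p[:2]).T)-p[2],[*f.x,44],loss='soft_l1')
    return f.x,f2.x,len(P),np.abs(f.fun).mean()
print('w4',fit(g,c,(324,245),range(-160,0,4)))
c2=tuple(np.load('c2.npy',allow_pickle=True));b=cv2.imread('pics/w2.png')
print('w2',fit(b.max(2).astype(int),c2,(430,145),range(0,360,4),48,75))
z=135.3-26
for uv,h in(((323,371.5),41),((323,330),41)): print(ray('',uv,z+h,c))
```

```text
w4 (array([591.34979282, 319.96490793]), array([590.92270509, 319.86876614,  43.6426382 ]), 40, np.float64(0.3458448389836091))
w2 (array([590.79849928, 319.84860307]), array([590.68543356, 319.9305862 ,  43.40273498]), 88, np.float64(1.0746793658459608))
[608.17836156 327.57216674 150.3       ]
[591.28873431 319.62151656 150.3       ]
```

Run:
```python
from h import *
a=cv2.imread('pics/wrist4.png');b=cv2.imread('pics/wrist3.png')
print('w4',[(r,a[r,319:328].max(1).tolist()) for r in list(range(326,334))+list(range(366,378))])
print('w3',[(r,b[r,318:327].min(1).tolist()) for r in list(range(274,283))+list(range(306,320))])
```

```text
w4 [(326, [48, 48, 47, 48, 48, 49, 48, 48, 47]), (327, [48, 47, 48, 47, 48, 47, 48, 48, 48]), (328, [54, 68, 74, 75, 75, 75, 74, 63, 48]), (329, [67, 126, 156, 157, 155, 156, 156, 121, 55]), (330, [70, 171, 220, 220, 220, 220, 220, 172, 71]), (331, [71, 171, 220, 220, 220, 220, 221, 173, 70]), (332, [70, 171, 220, 220, 220, 221, 220, 172, 70]), (333, [70, 171, 220, 221, 220, 220, 220, 173, 70]), (366, [48, 164, 220, 220, 220, 221, 220, 173, 71]), (367, [49, 165, 221, 220, 220, 220, 220, 173, 71]), (368, [48, 165, 220, 220, 220, 220, 220, 173, 72]), (369, [48, 165, 220, 220, 221, 220, 220, 172, 70]), (370, [48, 165, 220, 221, 220, 220, 220, 173, 71]), (371, [48, 165, 220, 221, 221, 220, 220, 173, 71]), (372, [70, 169, 220, 220, 220, 220, 220, 182, 104]), (373, [128, 181, 219, 218, 221, 222, 221, 209, 179]), (374, [172, 186, 200, 201, 226, 234, 225, 223, 224]), (375, [173, 172, 170, 181, 236, 248, 239, 228, 225]), (376, [173, 174, 171, 183, 235, 250, 248, 238, 226]), (377, [174, 173, 171, 183, 236, 250, 251, 247, 233])]
w3 [(274, [38, 47, 48, 47, 49, 46, 47, 49, 49]), (275, [33, 39, 47
[... 349 characters left out ...]
 51, 31, 31]), (306, [30, 121, 163, 163, 163, 163, 122, 31, 31]), (307, [31, 121, 164, 164, 163, 163, 121, 30, 29]), (308, [31, 120, 163, 163, 163, 163, 121, 30, 31]), (309, [31, 120, 163, 163, 163, 163, 121, 30, 30]), (310, [30, 121, 164, 163, 163, 163, 121, 31, 31]), (311, [31, 114, 160, 163, 164, 163, 121, 30, 30]), (312, [32, 96, 148, 163, 163, 163, 121, 31, 30]), (313, [31, 97, 147, 163, 163, 164, 121, 33, 32]), (314, [37, 96, 148, 164, 163, 163, 122, 35, 36]), (315, [42, 87, 129, 142, 142, 142, 107, 41, 40]), (316, [44, 43, 42, 42, 42, 40, 40, 41, 41]), (317, [43, 43, 42, 42, 43, 42, 43, 42, 40]), (318, [42, 42, 43, 44, 43, 43, 42, 43, 41]), (319, [40, 42, 44, 43, 43, 41, 42, 41, 42])]
```

Run:
```python
from h import *
from scipy.spatial.transform import Rotation as Ro
f,cx,cy,R,t=cam('wrist'); s=sense()
def M(e): return Ro.from_euler('xyz',e,degrees=True).as_matrix()
T=M(s['tcp_rot']);p=s['tool_pos']
Rc=R@T; tc=R@p+t   # cam = Rc*tool + tc
T3=M([-179.802,-.0987,140.4627]);p3=np.array([411.378,239.541,69.577])
R3=Rc@T3.T; c3=(f,cx,cy,R3,tc-R3@p3)
c4=cam('wrist'); print(tc, Rc.round(3))
for nm,c,us,z in(('w3',c3,((320.5,278.3),(322.1,315.3)),41),('w4',c4,((323,328.8),(323,373)),s['tool_pos'][2]-26+41)):
    A,B=[ray('',u,z,c) for u in us];d=(B-A)[:2];L=np.hypot(*d);d/=L
    print(nm,A,B,'len',L,np.degrees(np.arctan2(d[1],d[0])),'axis from end',B[:2]-22*d)
```

```text
[-1.58679923e-02  3.07867651e+01  1.58924409e+02] [[-0.     1.    -0.001]
 [-0.951 -0.    -0.309]
 [-0.309  0.001  0.951]]
w3 [408.9120711  239.91594315  41.        ] [425.0042799  227.62025635  41.        ] len 20.251989978961355 -37.38261356849321 axis from end [407.52310427 240.97722077]
w4 [590.82489726 319.40317651 150.29044363] [608.82073616 327.87456653 150.29044363] len 19.89006452437794 25.208317301631094 axis from end [588.91590099 318.50453255]
```

Emit:
step_arm:
  targets:
    - {"dp":[-0.014,0.002,0.03],"angular":[0,0,0],"fingers":1}
    - {"dp":[-0.014,0.002,0.06],"angular":[0,0,0],"fingers":1}
    - {"dp":[-0.014,0.002,0.09],"angular":[0,0,0],"fingers":1}
    - {"dp":[-0.014,0.002,0.11],"angular":[0,0,0],"fingers":1}
    - {"dp":[-0.014,0.002,0.13],"angular":[0,0,0],"fingers":1}
    - {"dp":[-0.014,0.002,0.15],"angular":[0,0,0],"fingers":1}
    - {"dp":[-0.014,0.002,0.165],"angular":[0,0,0],"fingers":1}
    - {"dp":[-0.014,0.002,0.165],"angular":[0,0,0],"fingers":1}
  newtons: 80

```text
time: 10.85
tool_pos: [593.7, 321.2, 102.1]
tcp_rot: [180.0, -0.0, -154.8]
ft_force: [-1.3, -0.8, -0.4]
finger_gap: 11.8
grip_force: 83.6
```

```bash
cat > s.py <<'E'
from bench import *
s=sense()
print(s['time'],s['tool_pos'].round(2),s['tcp_rot'].round(2),s['ft_force'].round(2),s['wrist_torque'].round(3),s['finger_gap'],s['grip_force'])
E
python3 s.py
```

```text
10.85 [593.69 321.18 102.09] [ 1.8000e+02 -4.0000e-02 -1.5479e+02] [-1.31 -0.79 -0.37] [-0.144  0.264 -0.013] 11.81899814015912 83.60421538352966
```

Nearly no vertical force, and the underside is about 2 mm below the tip, so the knob has entered the shaft. The slight sideways load means the knob sits too far toward its pointer side. I'll back off about 1 mm and go on down towards the catch.

Emit:
step_arm:
  targets:
    - {"dp":[0.003,0,0],"angular":[0,0,0],"fingers":1}
    - {"dp":[0.005,0,0],"angular":[0,0,0],"fingers":1}
    - {"dp":[0.005,0,0.005],"angular":[0,0,0],"fingers":1}
    - {"dp":[0.005,0,0.01],"angular":[0,0,0],"fingers":1}
    - {"dp":[0.005,0,0.015],"angular":[0,0,0],"fingers":1}
    - {"dp":[0.005,0,0.015],"angular":[0,0,0],"fingers":1}
    - {"dp":[0.005,0,0.015],"angular":[0,0,0],"fingers":1}
    - {"dp":[0.005,0,0.015],"angular":[0,0,0],"fingers":1}

```text
time: 11.85
tool_pos: [593.0, 320.8, 99.3]
tcp_rot: [-180.0, -0.0, -154.8]
ft_force: [-0.0, 0.9, 0.2]
finger_gap: 12.2
grip_force: 83.6
```

```bash
python3 s.py
```

```text
11.85 [592.99 320.84  99.29] [-180.     -0.   -154.79] [-0.04  0.95  0.22] [-0.068  0.061 -0.052] 12.157115569039977 83.5704231262207
```

Emit:
step_arm:
  targets:
    - {"dp":[0,0,0.006],"angular":[0,0,0],"fingers":1}
    - {"dp":[0,0,0.012],"angular":[0,0,0],"fingers":1}
    - {"dp":[0,0,0.018],"angular":[0,0,0],"fingers":1}
    - {"dp":[0,0,0.023],"angular":[0,0,0],"fingers":1}
    - {"dp":[0,0,0.027],"angular":[0,0,0],"fingers":1}
    - {"dp":[0,0,0.031],"angular":[0,0,0],"fingers":1}
    - {"dp":[0,0,0.035],"angular":[0,0,0],"fingers":1}
    - {"dp":[0,0,0.035],"angular":[0,0,0],"fingers":1}

```text
time: 12.85
tool_pos: [593.1, 321.0, 92.5]
tcp_rot: [180.0, 0.0, -154.8]
ft_force: [-1.8, 0.7, 3.2]
finger_gap: 12.1
grip_force: 84.2
```

```bash
python3 s.py
```

```text
12.85 [593.09 320.97  92.46] [ 1.8000e+02  2.0000e-02 -1.5478e+02] [-1.75  0.69  3.18] [-0.007  0.336  0.023] 12.141974195606878 84.23241376876831
```

Emit:
step_arm:
  targets:
    - {"dp":[0.001,0.001,0.005],"angular":[0,0,0],"fingers":1}
    - {"dp":[0.001,0.001,0.01],"angular":[0,0,0],"fingers":1}
    - {"dp":[0.001,0.001,0.014],"angular":[0,0,0],"fingers":1}
    - {"dp":[0.001,0.001,0.018],"angular":[0,0,0],"fingers":1}
    - {"dp":[0.001,0.001,0.022],"angular":[0,0,0],"fingers":1}
    - {"dp":[0.001,0.001,0.026],"angular":[0,0,0],"fingers":1}
    - {"dp":[0.001,0.001,0.026],"angular":[0,0,0],"fingers":1}
    - {"dp":[0.001,0.001,0.026],"angular":[0,0,0],"fingers":1}

```text
time: 13.85
tool_pos: [592.3, 320.7, 86.3]
tcp_rot: [180.0, -0.1, -154.8]
ft_force: [0.0, -0.1, -3.0]
finger_gap: 11.7
grip_force: 83.4
```

```bash
python3 s.py
```

```text
13.85 [592.34 320.72  86.27] [ 1.8000e+02 -7.0000e-02 -1.5479e+02] [ 0.02 -0.11 -3.02] [ 0.019 -0.093  0.007] 11.693367086115144 83.37944269180298
```

The pull is now downward, so the catch has snapped over. I'll press 2 mm more to seat it, then turn clockwise by about 58°.

Emit:
step_arm:
  targets:
    - {"dp":[0,0,0.005],"angular":[0,0,0],"fingers":1}
    - {"dp":[0,0,0.01],"angular":[0,0,0],"fingers":1}
    - {"dp":[0,0,0.015],"angular":[0,0,0],"fingers":1}
    - {"dp":[0,0,0.015],"angular":[0,0,0],"fingers":1}
    - {"dp":[0,0,0.015],"angular":[0,0,0],"fingers":1}
    - {"dp":[0,0,0.01],"angular":[0,0,0],"fingers":1}
    - {"dp":[0,0,0.005],"angular":[0,0,0],"fingers":1}
    - {"dp":[0,0,0.005],"angular":[0,0,0],"fingers":1}

```text
time: 14.85
tool_pos: [592.9, 321.1, 86.2]
tcp_rot: [180.0, 0.0, -154.8]
ft_force: [-2.2, -0.3, 0.4]
finger_gap: 11.5
grip_force: 83.7
```

```bash
python3 s.py
python3 - <<'E'
import numpy as np
# rotating about knob axis, TCP offset r along the pointer: d shift in start tool axes (x=-pointer dir,y)
for r in(1.5,2.0,2.4):
  for a in(-19,-38,-58): print(r,a,(r*(1-np.cos(np.radians(a)))).round(2), 'tool x;  world-left',(r*np.sin(np.radians(a))).round(2))
E
```

```text
14.85 [592.92 321.06  86.16] [ 1.8000e+02  3.0000e-02 -1.5479e+02] [-2.18 -0.29  0.44] [-0.168  0.358  0.015] 11.536280351458023 83.66828083992004
1.5 -19 0.08 tool x;  world-left -0.49
1.5 -38 0.32 tool x;  world-left -0.92
1.5 -58 0.71 tool x;  world-left -1.27
2.0 -19 0.11 tool x;  world-left -0.65
2.0 -38 0.42 tool x;  world-left -1.23
2.0 -58 0.94 tool x;  world-left -1.7
2.4 -19 0.13 tool x;  world-left -0.78
2.4 -38 0.51 tool x;  world-left -1.48
2.4 -58 1.13 tool x;  world-left -2.04
```

Emit:
step_arm:
  targets:
    - {"dp":[0,-0.001,0],"angular":[0,0,0.04],"fingers":1}
    - {"dp":[0.0005,-0.0025,0],"angular":[0,0,0.085],"fingers":1}
    - {"dp":[0.001,-0.004,0],"angular":[0,0,0.13],"fingers":1}
    - {"dp":[0.0015,-0.005,0],"angular":[0,0,0.175],"fingers":1}
    - {"dp":[0.0025,-0.006,0],"angular":[0,0,0.22],"fingers":1}
    - {"dp":[0.0035,-0.0075,0],"angular":[0,0,0.27],"fingers":1}
    - {"dp":[0.0045,-0.0085,0],"angular":[0,0,0.321],"fingers":1}
    - {"dp":[0.0045,-0.0085,0],"angular":[0,0,0.321],"fingers":1}

```text
time: 15.85
tool_pos: [592.6, 318.7, 85.9]
tcp_rot: [-180.0, 0.0, 147.5]
ft_force: [-3.1, -3.5, 0.9]
finger_gap: 11.8
grip_force: 83.8
```

```bash
python3 s.py
python3 - <<'E'
from h import *
c=cam('wrist');cv2.imwrite('pics/wrist5.png',snapshot('wrist'))
for l,z in dict(knob=60,pointer=90).items():
    for r in pinpoint('wrist',l)[:3]: print(l,r['conf'],r['at'],ray('',r['at'],z,c))
E
```

```text
15.85 [592.61 318.66  85.95] [-1.7997e+02  1.0000e-02  1.4748e+02] [-3.12 -3.48  0.93] [-0.626  0.503 -0.02 ] 11.823807002512613 83.76598477363586
knob 0.73 [472.5, 359.9] [669.84983316 361.55641439  60.        ]
knob 0.55 [321.9, 283.1] [591.64143237 319.42366216  60.        ]
pointer 0.98 [319.7, 358.9] [609.03229846 307.30594743  90.        ]
pointer 0.75 [471.3, 370.5] [648.75956606 358.79652968  90.        ]
```

View pics/wrist5.png

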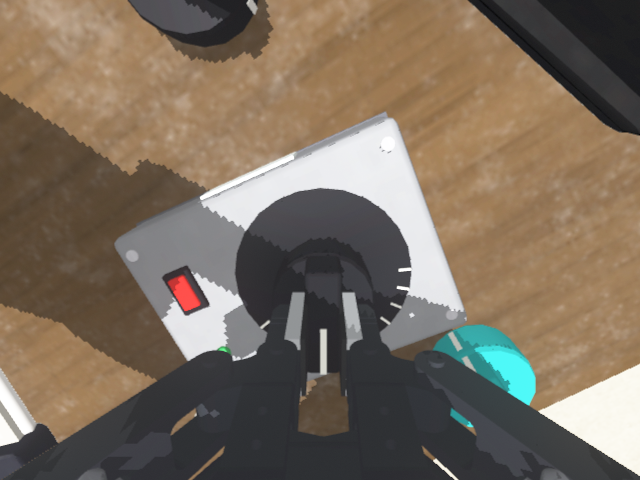

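The picture shows the knob on the shaft with its pointer line at (323,330–372), now along the new tool direction of −32.5°. Releasing and lifting off.

Emit:
step_arm:
  targets:
    - {"dp":[0,0,0],"angular":[0,0,0],"fingers":0.8}
    - {"dp":[0,0,0],"angular":[0,0,0],"fingers":0.6}
    - {"dp":[0,0,0],"angular":[0,0,0],"fingers":0.45}
    - {"dp":[0,0,0],"angular":[0,0,0],"fingers":0.45}
    - {"dp":[0,0,-0.1],"angular":[0,0,0],"fingers":0.45}
    - {"dp":[0,0,-0.3],"angular":[0,0,0],"fingers":0.45}
    - {"dp":[0,0,-0.5],"angular":[0,0,0],"fingers":0.45}
    - {"dp":[0,0,-0.6],"angular":[0,0,0],"fingers":0.45}

```text
time: 17.0
tool_pos: [594.1, 319.7, 211.0]
tcp_rot: [179.7, 0.2, 147.4]
ft_force: [0.2, 0.1, 0.3]
finger_gap: 47.0
grip_force: 0.0
```

Emit:
step_arm:
  targets:
    - {"dp":[-0.3,0,0],"angular":[0,0,0],"fingers":0.4}
    - {"dp":[-0.3,0,0],"angular":[0,0,0],"fingers":0.4}
    - {"dp":[-0.3,0,0],"angular":[0,0,0],"fingers":0.4}
    - {"dp":[-0.3,0,0],"angular":[0,0,0],"fingers":0.4}
    - {"dp":[-0.3,0,0],"angular":[0,0,0],"fingers":0.4}
    - {"dp":[-0.3,0,0],"angular":[0,0,0],"fingers":0.4}
    - {"dp":[-0.3,0,0],"angular":[0,0,0],"fingers":0.4}
    - {"dp":[-0.3,0,0],"angular":[0,0,0],"fingers":0.4}

```text
time: 18.0
tool_pos: [643.2, 286.8, 206.1]
tcp_rot: [180.0, 0.0, 147.4]
ft_force: [0.9, -1.0, 0.4]
finger_gap: 51.4
grip_force: 0.0
```

```bash
python3 s.py
python3 - <<'E'
from h import *
c=cam('wrist');a=snapshot('wrist');np.save('c6.npy',np.array(c,dtype=object),allow_pickle=True)
cv2.imwrite('pics/wrist6.png',a)
for l,z in dict(knob=60,pointer=90,dial=54,marker=54).items():
    for r in pinpoint('wrist',l)[:3]: print(l,r['conf'],np.round(r['at'],1),ray('',r['at'],z,c).round(1))
E
```

```text
18.0 [643.17 286.82 206.13] [180.     0.   147.44] [ 0.9  -1.    0.36] [ 0.014 -0.005 -0.008] 51.40331351967345 0.0
knob 0.72 [432.3 228.7] [696.2 356.   60. ]
knob 0.6 [322.  139.9] [592.3 319.3  60. ]
pointer 0.98 [426.5 214.6] [672.5 354.6  90. ]
pointer 0.87 [321.9 176.8] [611.1 307.3  90. ]
```

View pics/wrist6.png

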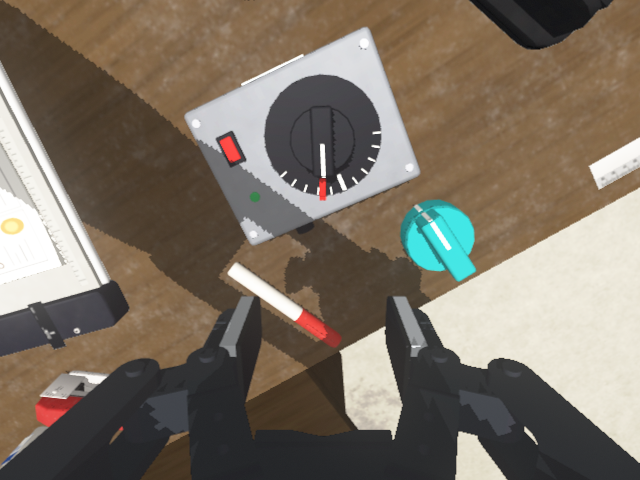

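The picture shows the knob on the shaft with its pointer line at (322,145–176), in line with the red marker at (323,190). Nothing touches it, so I'm handing in.

```bash
python3 -c "
from bench import *
print(hand_in())"
```

```text
the job is handed in; nothing more can be done
None
```

I snapped the knob onto the shaft, turned it clockwise until its pointer lined up with the red marker, let go and handed in at about 18 s. `hand_in()` gave no verdict. I judged the full seating from the snap felt in the wrist force and the final height, not from a separate measurement.

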